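# Release the bearing from the two-lane parts feeder

### The job

Let the ball bearing out of the parts feeder: with the fingertips, press down the paddle of the rocking lever whose gate holds the bearing back, and keep it down until the bearing has slid under the raised gate to the lip at the low end, then let go so that the gate drops shut behind it. Work only the paddle: do not touch the bearing, the carton or the gates, leave the carton's lane shut, and do not disturb the things lying round the feeder.

Things in the scene. Friction and masses are not known exactly. Their poses are not given: they have to be found in the camera images.
- dispenser: fixed two-lane gravity feeder of sheet aluminium, base plate 170x270 mm. Origin on the desk under the gates, midway between the lanes; x up the chute, y to the left lane, z up. Lanes 58 mm wide, centred at y = +31 and -31 mm; smooth dark floor falling 22 degrees towards -x, 42 mm high at the gates (x = 0)
- lip (a point): middle of the top of the 12 mm high lip that closes the low end of both lanes, 78 mm downhill (-x) of the gates; between gate and lip is the open pick-up pocket. A released part slides to the lip by itself in about half a second
- lever_left (a joint): rocking lever of the left lane: 0 gate shut, 0.42 rad paddle fully down at its stop. Pivot line along the dispenser's x at y = +106 mm, 88 mm high; paddle outward 105 mm from it, gate inward 75 mm. A spring returns it; pressing the paddle takes about 1.5 N at first, 3 N fully down. The bearing can slide out from about 0.25 rad
- paddle_left_top (a point): middle of the top face of the left lever's steel paddle (30 mm along x, 36 mm along y, 6 mm thick, three dark ribs) at its outer end, the place to press; 96 mm above the desk with the gate shut, it goes down about 43 mm in its full travel and tilts with the lever
- gate_left (a point): middle of the lower edge of the left gate: a steel tongue 30 mm wide, 5 mm thick and 43 mm tall hanging from the inner end of the left lever across the left lane, 5 mm over the chute floor when shut
- lever_right (a joint): rocking lever of the right lane: 0 gate shut, 0.42 rad paddle fully down at its stop. Pivot line along the dispenser's x at y = -106 mm, 88 mm high; paddle outward 105 mm from it, gate inward 75 mm. A spring returns it; pressing the paddle takes about 1.5 N at first, 3 N fully down. The bearing can slide out from about 0.25 rad
- paddle_right_top (a point): middle of the top face of the right lever's steel paddle (30 mm along x, 36 mm along y, 6 mm thick, three dark ribs) at its outer end, the place to press; 96 mm above the desk with the gate shut, it goes down about 43 mm in its full travel and tilts with the lever
- gate_right (a point): middle of the lower edge of the right gate: a steel tongue 30 mm wide, 5 mm thick and 43 mm tall hanging from the inner end of the right lever across the right lane, 5 mm over the chute floor when shut
- bearing: steel ball bearing, a ring 52 mm across and 15 mm thick, lying flat on the chute floor behind (uphill of) the gate of one of the two lanes, either one; origin at the centre of its underside, z its axis
- carton: small closed brown carton, 24x36x20 mm, waiting behind the other lane's gate; origin at the centre of its underside
- box_plugs: bystander: white and purple card box lying on the desk, 50x95x28 mm, in front of the left paddle; origin at the centre of its underside
- brake_pad: bystander: brake pad lying on the desk, 54x116x16 mm, in front of the right paddle; origin at the centre of its underside
- spark_plug: bystander: spark plug lying on the desk, 21x76x18 mm, behind the right paddle; origin at the centre of its underside
Not all that is in view belongs to the job. There is more than one size of the carton; the job needs the smallest.

How it is judged:
On the way, in this order (a step that is already met when the one before it is completed fails the run):
1. the paddle of the bearing's lane is being pressed down by the fingers and its gate has begun to lift (((y of bearing in the frame of dispenser above 0 m and value of joint lever_left above 0.1 rad and contact force between the fingers and paddle_left above 0.3 N) or (y of bearing in the frame of dispenser below 0 m and value of joint lever_right above 0.1 rad and contact force between the fingers and paddle_right above 0.3 N))), for 0.02 s.
2. the bearing lies in the pick-up pocket at the lip while its paddle is still held down by the fingers (((y of bearing in the frame of dispenser above 0 m and value of joint lever_left above 0.2 rad and contact force between the fingers and paddle_left above 0.3 N) or (y of bearing in the frame of dispenser below 0 m and value of joint lever_right above 0.2 rad and contact force between the fingers and paddle_right above 0.3 N)) and x of bearing in the frame of dispenser below -0.042 m), for 0.1 s.
At the end, for the whole second after the job is handed in: The bearing lies at rest flat on the chute in the pick-up pocket against the lip (its centre 42 to 65 mm downhill of the gate), both gates are shut again (levers below 0.05 rad), the carton still waits behind its gate, and the three bystanders are within 20 mm of where they stood (x of bearing in the frame of dispenser between -0.065 and -0.042 m and z of bearing in the frame of dispenser between 0.012 and 0.04 m and y of bearing in the frame of dispenser between -0.04 and 0.04 m and angle between bearing's own z axis and vertical below 0.5 rad and linear speed of bearing below 0.02 m/s and value of joint each of lever_left, lever_right below 0.05 rad and x of carton in the frame of dispenser above 0.01 m and distance of each of box_plugs, brake_pad, spark_plug from where it was at the start of the episode below 0.02 m); the robot touches nothing.
It fails at once if the carton's lane is opened (its lever turned past 0.12 rad) ((y of bearing in the frame of dispenser above 0 m and value of joint lever_right above 0.12 rad) or (y of bearing in the frame of dispenser below 0 m and value of joint lever_left above 0.12 rad)).
It fails at once if the robot touches the bearing or the carton (contact force between any of the fingers, the arm and bearing above 0.5 N or contact force between any of the fingers, the arm and carton above 0.5 N).
It fails at once if the robot touches a gate instead of working the paddle (contact force between any of the fingers, the arm and gate_left above 1 N or contact force between any of the fingers, the arm and gate_right above 1 N).
It fails at once if the carton leaves its place behind the gate (x of carton in the frame of dispenser below 0.005 m).
It fails at once if a thing lying beside the feeder is pushed away by more than 30 mm (distance of any of box_plugs, brake_pad, spark_plug from where it was at the start of the episode above 0.03 m).
It also fails if it takes over 32 s, if anything falls off the work surface, if the arm or the gripper's body presses on something with over 40 N, if the wrist force passes 120 N, or if a joint passes its speed limit or range.

### The arm

A 7-joint arm with a two-finger parallel gripper is mounted at the origin on a cart in front of the work surface, level with it; the furniture and walls round the work are solid. World frame = base frame: x ahead of the robot, y to its left, z up, the work surface at z = 0. Lengths are in m, angles in rad, forces in N, time in s.
With the tool pointing down it reaches from about 0.4 to 0.85 m from the base axis. Payload 10.4 kg.
Tool frame: the origin (TCP) lies between the finger pads; the fingertips stand ahead of it and the grasp point (between the pads) lies 5 mm behind it (manip.tip_extent is the z of the fingertips in the tool frame, in m); z points along the fingers, y is the line along which they close (so a half turn about z gives the same grasp; the last joint's range is limited). The gripper opens to 85 mm and grips with 20 to 120 N. Pads are 22 mm wide; open, the fingers measure 114 mm over their backs; the gripper's body (76 mm by 85 mm) begins 54 mm behind the grasp point. The pads swing forward as they close: fully open they stand 13 mm farther back than shut.
Start: joints at [-1.307, 0.332, -0.065, 1.46, 0.022, 1.35, -0.088], TCP at [0.177, 0.599, 0.245] pointing down, gripper open.
Joint ranges: [-2.6, 2.6], [-0.5, 2.12], [-1.47, 1.34], [0.16, 2.42], [-1.27, 4.41], [0.06, 2.06], [-2.6, 2.6]. Speed limits (rad/s): [2.22, 2.22, 2.79, 2.79, 3.14, 3.14, 3.14].

### API

Orientations are given as a unit quaternion [x, y, z, w].
In Python, from workcell import status, viewer, manip gives the robot as it stands.
- The arm moves only by the tool play_rows, never from a script. Its argument "plan" is one flat list of numbers, 7 for each row, row after row: the turn, a rotation vector about the tool's x, y, z in degrees, then the shift along the tool's x, y, z in m, then the opening, from 0 (shut) to 1 (fully open). In form: [ax, ay, az, dx, dy, dz, grip, ax, ay, az, dx, dy, dz, grip, ...]. A call has 1 to 20 rows; each row is the pose to reach, as a shift and turn from the pose commanded when the call began, along the tool's axes at that moment; what a row does not reach only later rows make up. A row lasts 1/8 s, in which the tool goes at most 62.5 mm and 10.7 degrees, less where a joint would pass 70% of its speed; a pose out of reach is approached as far as the arm can. A call with a gripper value outside its range is refused whole. The fingers move at their own pace and stop on an object; "squeeze" is the grip in N (left out, the last holds). Time passes only in rows, so rows that repeat a pose let the fingers close. It gives the time, the measured TCP pose, the force, the opening and the grip force at its end, in the units of the state.
- status.get_obs(): the state, without advancing time (a new reading comes with each control period).
- viewer.camera(name): name is "scene" or "top" or "wrist"; returns the picture (400x640x3 uint8, red, green, blue); there is no depth.
- viewer.camera_model(name): a dict with "fx", "fy", "cx", "cy" (pixels), "R" (3x3) and "t" (3): a world point X has camera coordinates R X + t. Camera axes: x right, y down, z forward; pixel columns grow to the right and rows downward; lengths in m; the calibration is good to about 2 mm. A picture is of the moment at which its call begins: read the wrist's pose just before it. camera_model takes no time and is no camera call; for the wrist camera it gives the pose at the moment of the call.
- manip.hand_in(): hands the job in; it is judged then, once.
The state is a dict: "clock": time; "joint_pos": joint angles; "joint_velocities": joint speeds; "tau": joint torques, N m; "position": TCP position; "ee_rot": TCP orientation; "ft_force": force on the tool from outside, world axes, zero at the start; "torque": the same for the moment, N m; "grip_width": opening from 0.0 (shut) to 1.0 (fully open); "grasp_force": force on a finger pad.
Only numpy, scipy, OpenCV 4.12 (cv2) and the standard library are available. Lean on these libraries where they do the work, as an engineer would, in place of code of your own. Each camera call takes 0.05 s, during which the arm holds its last target. There are 200 camera calls.

## Working session

There is one attempt and no reset: what is moved stays moved. The work goes in short steps, Python scripts to look and compute and a tool call to move; the robot and the scene stay as the last step left them, time stands still between calls to the robot, and variables do not carry over. Pictures are saved under pics/ and viewed, at most 10 in all, crops included, and the job is handed in when it is done.

Besides the shell and the picture viewer there is one more tool, called as name(argument=value, ...), one argument or row to a line, values as JSON. play_rows: Moves the arm, as the interface text tells. Its arguments: {"type":"object","properties":{"plan":{"type":"array","items":{"type":"number"}},"squeeze":{"type":"number"}},"required":["plan"]}

```bash
mkdir -p pics
python3 - <<'E'
from workcell import status, viewer, manip
import cv2,numpy as np
o=status.get_obs();print(o['clock'],o['position'],o['ee_rot'],manip.tip_extent)
for n in('scene','top'):
    im=viewer.camera(n);cv2.imwrite(f'pics/{n}0.png',im[:,:,::-1]);m=viewer.camera_model(n)
    print(n,{k:np.round(v,4).tolist() for k,v in m.items()})
E
```

```text
0.0 [0.17672281 0.59912416 0.24450675] [ 1.42896818e-01  9.89737330e-01 -7.15890585e-04 -6.20441804e-05] 0.014
scene {'fx': 514.6076, 'fy': 514.6076, 'cx': 325.268, 'cy': 208.7895, 'R': [[0.7161, -0.698, -0.0019], [-0.544, -0.5563, -0.6282], [0.4374, 0.4508, -0.7781]], 't': [-0.3355, 0.3182, 1.1278]}
top {'fx': 390.9146, 'fy': 390.9146, 'cx': 323.0853, 'cy': 203.4516, 'R': [[-0.0015, -1.0, -0.0021], [-0.9951, 0.0017, -0.0986], [0.0986, 0.0019, -0.9951]], 't': [0.0152, 0.5005, 0.9299]}
```

View pics/top0.png

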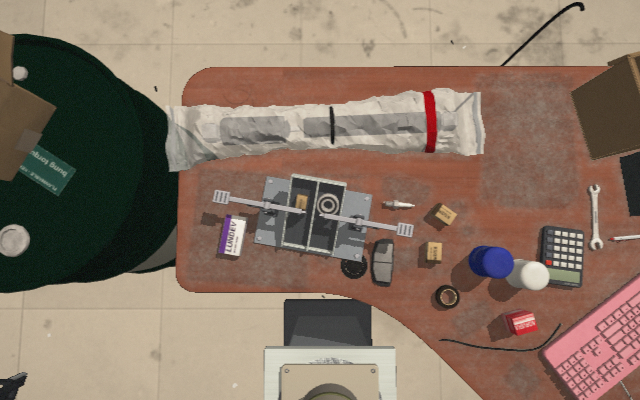

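View pics/scene0.png

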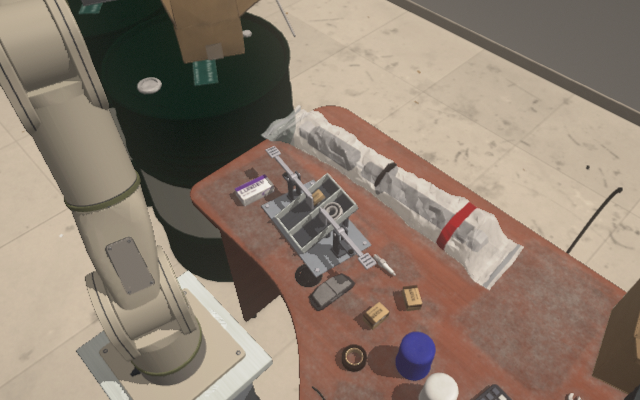

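The top view shows two candidate paddles: left at (221,197) and right at (405,230). The bearing ring is at (328,205), uphill of the right lane's gate, and the small carton is at (302,202) in the left lane. The other cartons at (445,214) and (433,251) lie on the desk outside the feeder. The right paddle is therefore the one to press, and I'll confirm it in a crop.

```bash
cat > h.py <<'E'
import numpy as np
from workcell import viewer
def ray(m,u,v):
    R=np.array(m['R']);t=np.array(m['t'])
    return -R.T@t, R.T@np.array([(u-m['cx'])/m['fx'],(v-m['cy'])/m['fy'],1])
def plane(n,u,v,z):
    c,d=ray(viewer.camera_model(n),u,v); return c+d*(z-c[2])/d[2]
E
python3 - <<'E'
import cv2
from h import *
a=cv2.imread('pics/top0.png')[170:270,270:430];b=cv2.imread('pics/scene0.png')[170:290,290:410]
cv2.imwrite('pics/c.png',np.hstack([cv2.resize(a,(480,300),interpolation=2),cv2.resize(b,(300,300),interpolation=2)]))
def f(n,z,pts):
    for p in pts: print(n,p,plane(n,*p,z).round(4))
f('top',.096,[(405,230),(221,197)]);f('scene',.096,[(368.5,261),(273,152)])
f('top',.04,[(328,205)])
E
```

```text
top (405, 230) [ 0.4333 -0.1694  0.096 ]
top (221, 197) [0.5086 0.2454 0.096 ]
scene (368.5, 261) [ 0.4353 -0.1746  0.096 ]
scene (273, 152) [0.5079 0.2415 0.096 ]
top (328, 205) [0.4953 0.0026 0.04  ]
```

View pics/c.png

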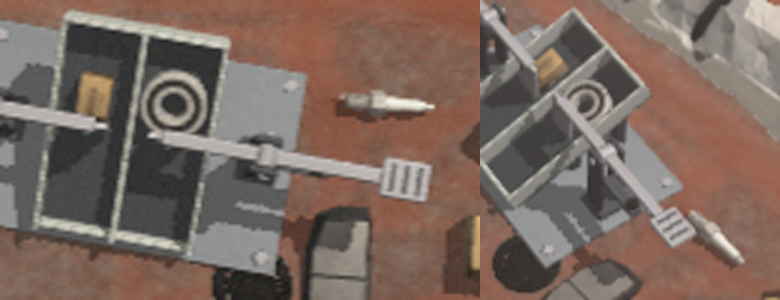

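The crop confirms it: the ring sits behind the right gate, and the right paddle is at about (0.434, -0.171, 0.096). I'll shut the fingers and move over it by way of a waypoint.

play_rows(
  plan=[0,0,0,-0.341,-0.263,0,0,0,0,0,-0.341,-0.263,0,0,0,0,0,-0.341,-0.263,0,0,0,0,0,-0.341,-0.263,0,0,0,0,0,-0.341,-0.263,0,0,0,0,0,-0.341,-0.263,0,0,0,0,0,-0.341,-0.263,0,0,0,0,0,-0.341,-0.263,0,0,0,0,0,-0.465,-0.666,0,0,0,0,0,-0.465,-0.666,0,0,0,0,0,-0.465,-0.666,0,0,0,0,0,-0.465,-0.666,0,0,0,0,0,-0.465,-0.666,0,0,0,0,0,-0.465,-0.666,0,0,0,0,0,-0.465,-0.666,0,0,0,0,0,-0.465,-0.666,0,0,0,0,0,-0.465,-0.666,0,0,0,0,0,-0.465,-0.666,0,0],
)

```text
clock: 2.35
position: [0.4347, -0.1693, 0.2451]
ee_rot: [0.142, 0.99, 0.0, -0.0]
ft_force: [-0.2, 1.5, 0.3]
grip_width: -0.003
grasp_force: 0.0
```

play_rows(
  plan=[0,0,0,0,0,0.06,0,0,0,0,0,0,0.11,0,0,0,0,0,0,0.11,0,0,0,0,0,0,0.11,0],
)

```text
clock: 2.85
position: [0.4355, -0.1706, 0.137]
ee_rot: [0.142, 0.99, 0.0, 0.001]
ft_force: [0.1, -0.2, 0.9]
grip_width: -0.004
grasp_force: 0.0
```

Run:
```python
import cv2
from h import *
from workcell import status
o=status.get_obs();p=o['position'];print(o['clock'],p)
w=viewer.camera('wrist');s=viewer.camera('scene')
tip=np.array(p)-[0,0,.014]
for n in('wrist','scene'):
    m=viewer.camera_model(n);c=np.array(m['R'])@tip+m['t'];print(n,c[:2]/c[2]*m['fx']+[m['cx'],m['cy']])
s=cv2.resize(s[180:300,310:430],(400,400),interpolation=2);w=cv2.resize(w,(400,250))
cv2.imwrite('pics/d.png',np.hstack([s,cv2.copyMakeBorder(w,0,150,0,0,0)])[:,:,::-1])
```

```text
2.85 [ 0.43545573 -0.17062366  0.13700379]
wrist [315.38783081 265.15714924]
scene [368.01550851 253.23238574]
```

View pics/d.png

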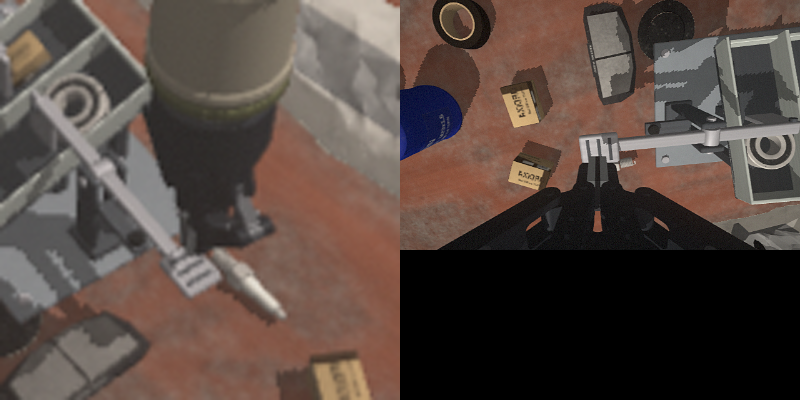

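The wrist view puts the paddle centre at full-image pixel (317,238), just under the shut fingertips at about (315,265). I'll project it onto the paddle plane.

Run:
```python
from h import *
print(plane('wrist',317,238,.096),plane('scene',367,261.3,.096))
```

```text
[ 0.43319217 -0.16899324  0.096     ] [ 0.43228091 -0.17273781  0.096     ]
```

play_rows(
  plan=[0,0,0,0.002,0,0.015,0,0,0,0,0.002,0,0.025,0,0,0,0,0.002,0,0.037,0,0,0,0,0.002,0,0.049,0,0,0,0,0.002,0,0.06,0,0,0,0,0.002,0,0.061,0,0,0,0,0.002,0,0.061,0,0,0,0,0.002,0,0.061,0,0,0,0,0.002,0,0.061,0,0,0,0,0.002,0,0.061,0,0,0,0,0.002,0,0.061,0,0,0,0,0.002,0,0.061,0],
)

```text
clock: 4.45
position: [0.4324, -0.1703, 0.0743]
ee_rot: [0.143, 0.99, 0.0, -0.0]
ft_force: [-2.2, -1.6, 2.4]
grip_width: -0.003
grasp_force: 1.3
```

Run:
```python
import cv2
from h import *
t=viewer.camera('top')[150:280,250:430];s=viewer.camera('scene')[170:290,290:410]
cv2.imwrite('pics/e.png',np.hstack([cv2.resize(t,(415,300),interpolation=2),cv2.resize(s,(300,300),interpolation=2)])[:,:,::-1])
```

```text
(no output)
```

View pics/e.png

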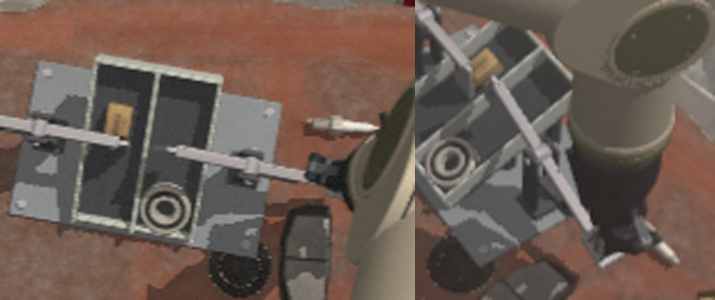

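The bearing is at the lip, at (165,208) in the top crop. The right gate is raised and the carton is still behind its own gate. I'll hold for two more rows, then release.

play_rows(
  plan=[0,0,0,0,0,0,0,0,0,0,0,0,0,0,0,0,0,0,0,-0.012,0,0,0,0,0,0,-0.024,0,0,0,0,0,0,-0.036,0,0,0,0,0,0,-0.05,0,0,0,0,0,0,-0.08,0,0,0,0,0,0,-0.13,0,0,0,0,0,0,-0.15,0,0,0,0,0,0,-0.15,0,0,0,0,0,0,-0.15,0],
)

```text
clock: 5.92
position: [0.4321, -0.17, 0.2237]
ee_rot: [0.143, 0.99, 0.0, -0.0]
ft_force: [-0.1, 0.0, 0.1]
grip_width: -0.001
grasp_force: 0.0
```

Run:
```python
import cv2
from h import *
t=viewer.camera('top')[150:280,200:430];s=viewer.camera('scene')[130:290,250:410]
cv2.imwrite('pics/f.png',np.hstack([cv2.resize(t,(460,260),interpolation=2),cv2.resize(s,(260,260),interpolation=2)])[:,:,::-1])
```

```text
(no output)
```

View pics/f.png

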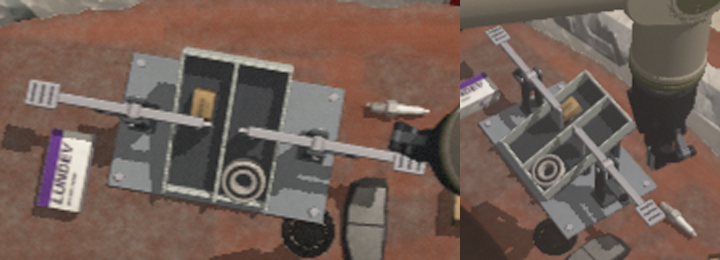

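The bearing is at the lip at (243,181), both levers are back level, the carton and bystanders look unmoved, and the arm is clear.

```bash
python3 -c "
from workcell import manip
print(manip.hand_in())"
```

```text
the job is handed in; nothing more can be done
None
```

I pressed the right paddle until the bearing slid to the lip, then let its gate drop shut; the last picture showed the carton still behind its gate and the bystanders in place, and the job is handed in (no verdict was returned).

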